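Stack the laundrette's supply trays

ROBOT

A 7-joint arm with a two-finger parallel gripper is mounted at the origin on the work surface. World frame = base frame: x ahead of the robot, y to its left, z up, the work surface at z = 0. Lengths are in mm, angles in rad, forces in N, time in s.
With the tool pointing down it reaches from about 400 to 925 mm from the base axis. Payload 5.6 kg.
Tool frame: the origin (TCP) lies at the very end of the fingers, on their centre line; the grasp point (between the pads) lies 19 mm behind it; z points along the fingers, y is the line along which they close (so a half turn about z gives the same grasp; the last joint's range is limited). The gripper opens to 85 mm and grips with 20 to 120 N. Pads are 22 mm wide; open, the fingers measure 114 mm over their backs; the gripper's body (76 mm by 85 mm) begins 54 mm behind the grasp point. The pads swing forward as they close: fully open they stand 13 mm farther back than shut.
Start: joints at [1.107, 0.468, -0.012, 1.603, 0.006, 1.071, -0.056], TCP at [265.48, -593.32, 231.29] pointing down, gripper open.
Joint ranges: [-2.53, 2.53], [-0.31, 2.02], [-1.57, 1.55], [0.28, 2.44], [-1.29, 4.43], [0.15, 1.84], [-2.92, 2.92]. Speed limits (rad/s): [2.57, 2.57, 3.14, 3.14, 3.14, 3.14, 3.14].

INTERFACE

Orientations are given as a 3x3 rotation matrix whose columns are the frame's x, y, z axes.
In Python, from station import ctrl, optics gives the robot as it stands. The module is installed in compiled form; this text tells all that it offers.
- The arm moves only by the shell command python3 -m inch 'ROWS' [FORCE]. ROWS is JSON, a list of rows, each a list of 3 entries, a list of its own where there are three numbers: the turn, a rotation vector about the tool's x, y, z in degrees, then the shift along the tool's x, y, z in m, then the opening, from 0 (shut) to 1 (fully open). A call has 1 to 20 rows; each row is the pose to reach, as a shift and turn from the pose commanded when the call began, along the tool's axes at that moment; what a row does not reach only later rows make up. A row lasts 1/8 s, in which the tool goes at most 62.5 mm and 10.7 degrees, less where a joint would pass 70% of its speed; a pose out of reach is approached as far as the arm can. A call with a gripper value outside its range is refused whole. The fingers move at their own pace and stop on an object; FORCE is the grip in N (left out, the last holds). Time passes only in rows, so rows that repeat a pose let the fingers close. It gives the time, the measured TCP pose, the force, the opening and the grip force at its end, in the units of the state.
- ctrl.read_state(): the state, without advancing time (a new reading comes with each control period).
- optics.grab_frame(name): name is "scene" or "side" or "wrist"; returns (picture, depth): 400x640x3 uint8, red, green, blue; 400x640 float32, mm along the optical axis (not along the pixel's ray), 0 where there is no reading.
- optics.camera_model(name): a dict with "K" (3x3 intrinsics, pixels), "R" (3x3) and "t" (3): a world point X has camera coordinates R X + t; the wrist camera has in their place "hand_eye" (4x4, takes a point from camera to tool coordinates, whose origin is the TCP and whose axes are the flange's). Camera axes: x right, y down, z forward; pixel columns grow to the right and rows downward; lengths in mm; the calibration is good to about 2 mm. The wrist camera is an equidistant fisheye: a pixel r from the principal point sees the ray r / f radians off the axis. A picture is of the moment at which its call begins: read the wrist's pose just before it. camera_model takes no time and is no camera call.
- ctrl.close_job(): hands the job in; it is judged then, once.
The state is a dict: "time": time; "qpos": joint angles; "joint_velocities": joint speeds; "tau": joint torques, N m; "ee_pos": TCP position; "tcp_rot": TCP orientation; "wrist_force": force on the tool from outside, world axes, zero at the start; "wrist_torque": the same for the moment, N m; "width": finger opening in mm; "grip_force": force on a finger pad.
Only numpy, scipy, OpenCV 4.12 (cv2) and the standard library are available. Lean on these libraries where they do the work, as an engineer would, in place of code of your own. Each camera call takes 0.05 s, during which the arm holds its last target. There are 200 camera calls.

TASK

Pick up the white tray with the carrying handle by its handle and stack it squarely on the white tray that has an open square socket in each corner, so that its four corner lugs sit fully down in the sockets. Lower it in and let go only when it is down, do not drop it; leave the tray packed with cartons and the detergent bottle where they stand.

Things in the scene. Friction and masses are not known exactly. Their poses are not given: they have to be found in the camera images.
- carry_handle (a point): Centre of the carry tray's handle: a bar along x, 150 long, 20 wide (y), 22 mm high. Loose white tray, 150 (x) x 110 mm (y), 0.3-0.6 kg, small cartons fixed in it. z up; 100 mm above the lugs' feet. Below this point: tray rim 39, cartons 50, flat underside 84 mm. Four lugs under it, 12 x 12 x 16 mm long, at x +-54, y +-34 mm. Same after a half turn.
- base: Loose white tray (0.9 kg), 150 (x) x 110 (y) x 60 mm high, low carton fixed in its middle. In each corner a square socket open at the top, 34 x 34 x 22 mm deep, at x +-54, y +-34 mm. Origin: centre of underside, z up. When stacked the carry tray's underside rests on this rim, its handle centre 144 mm above this origin; either way round fits.
- packed: Bystander: a loose white plastic tray of the same footprint, 150 x 110 mm and 60 mm high, with no handle and no sockets, packed with six cartons that stand 10 mm above its rim. Origin: centre of its underside, z up. Leave it.
- bottle: Bystander: a loose white detergent bottle with a blue cap, 68 mm across and 150 mm high, upright. Origin: centre of its underside, z up. Leave it.
Things that resemble listed ones, but are neither listed nor needed, are in the scene too. Leave any orange look-alike of the base alone. Leave any red look-alike of the part that bears carry_handle alone.

How it is judged:
By the outcome, as a careful person would: the job done as asked, in the order asked, and still so for the second after the job is handed in, with the robot touching nothing.
It also fails if it takes over 42 s, if anything falls off the work surface, if the arm or the gripper's body presses on something with over 40 N, if the wrist force passes 120 N, or if a joint passes its speed limit or range.

## Working session

There is one attempt and no reset: what is moved stays moved. The work goes in short steps, Python scripts to look and compute and a shell command to move; the robot and the scene stay as the last step left them, time stands still between calls to the robot, and variables do not carry over. Pictures are saved under pics/ and viewed, at most 10 in all, crops included, and the job is handed in when it is done.

```bash
mkdir -p pics
cat > h.py <<'E'
import numpy as np, cv2
from station import ctrl, optics
def snap(n,f):
    p,d=optics.grab_frame(n); cv2.imwrite('pics/'+f+'.png',p[:,:,::-1]); np.save('pics/'+f+'.npy',d); return p,d
def w(n,u,v,d):
    m=optics.camera_model(n);K=np.array(m['K'])
    c=np.linalg.inv(K)@np.array([u,v,1])*d
    return np.array(m['R']).T@(c-np.array(m['t']))
def cloud(n,d):
    m=optics.camera_model(n);K=np.array(m['K'])
    v,u=np.mgrid[0:400,0:640]; c=np.stack([u,v,np.ones_like(u)],-1)@np.linalg.inv(K).T*d[...,None]
    return (c-np.array(m['t']))@np.array(m['R'])
E
python3 - <<'E'
from h import *
a,_=snap('scene','s1'); b,_=snap('side','d1')
s=ctrl.read_state(); print(s['time'],s['ee_pos'],np.round(s['tcp_rot'],3))
for n in('scene','side'):
    m=optics.camera_model(n);print(n,-np.array(m['R']).T@m['t'],np.array(m['K'])[0,0])
E
```

```text
0.1 [ 265.27808804 -592.85778774  230.41193839] [[ 0.913  0.408 -0.001]
 [ 0.408 -0.913  0.001]
 [-0.    -0.002 -1.   ]]
scene [1558.46306143  414.20903545  904.28384745] 450.48552711213875
side [400.27765673 948.42621255 656.9879353 ] 372.90467427100657
```

View pics/s1.png

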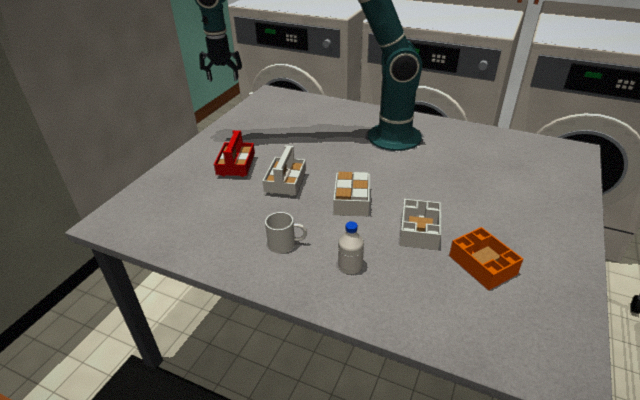

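View pics/d1.png

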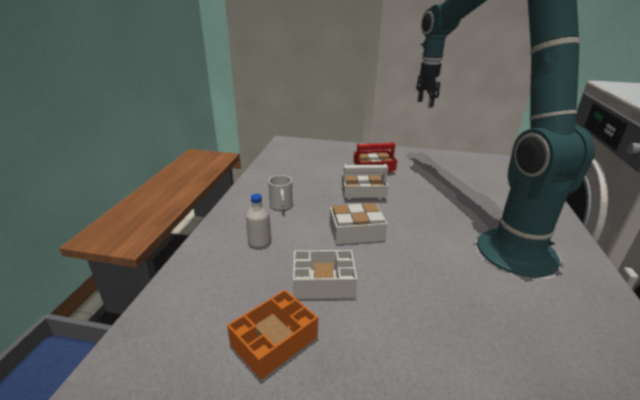

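Carry-tray candidates in the scene view are the white handled tray (285,170) and the red one (235,157). Base candidates are the white socketed tray (421,223), the packed tray (352,193) and the orange one (487,257). I choose (285,170) and (421,223). Next I measure both and check them in one crop.

Run:
```python
from h import *
C={n:cloud(n,np.load('pics/%s.npy'%f)) for n,f in(('scene','s1'),('side','d1'))}
R={'carry':{'scene':(262,143,308,198),'side':(338,162,392,202)},'base':{'scene':(398,196,444,250),'side':(290,247,358,300)}}
Z={'carry':[(105,135),(62,90)],'base':[(50,75)]}
for k in R:
    for z0,z1 in Z[k]:
        al=[]
        for n,(a,b,c,d) in R[k].items():
            P=C[n][b:d,a:c].reshape(-1,3); P=P[(P[:,2]>z0)&(P[:,2]<z1)]
            if len(P)<5: print(k,n,len(P));continue
            al.append(P); r=cv2.minAreaRect(P[:,:2].astype(np.float32))
            print(k,z0,n,len(P),np.round(r[0]),np.round(r[1]),round(r[2],1),'z',np.percentile(P[:,2],[5,50,95]).round())
        r=cv2.minAreaRect(np.vstack(al)[:,:2].astype(np.float32));print(' all',np.round(r[0],1),np.round(r[1]),round(r[2],1))
i=cv2.imread('pics/s1.png')[130:260,205:525]
cv2.imwrite('pics/c1.png',cv2.resize(i,None,fx=2.5,fy=2.5,interpolation=cv2.INTER_CUBIC))
```

```text
carry 105 scene 178 [ 463. -245.] [159.  30.] 14.0 z [106. 110. 113.]
carry 105 side 159 [ 459. -244.] [150.  32.] 11.6 z [106. 110. 112.]
 all [ 462.6 -245. ] [159.  36.] 11.6
carry 62 scene 108 [ 465. -242.] [154. 107.] 13.7 z [62. 74. 89.]
carry 62 side 59 [ 458. -236.] [151.  95.] 7.7 z [62. 73. 89.]
 all [ 463.3 -241.7] [158. 108.] 13.7
base 50 scene 559 [520. 241.] [158. 110.] 13.3 z [51. 58. 62.]
base 50 side 923 [511. 273.] [154. 177.] 12.4 z [51. 58. 61.]
 all [511.6 271.3] [158. 176.] 14.2
```

View pics/c1.png

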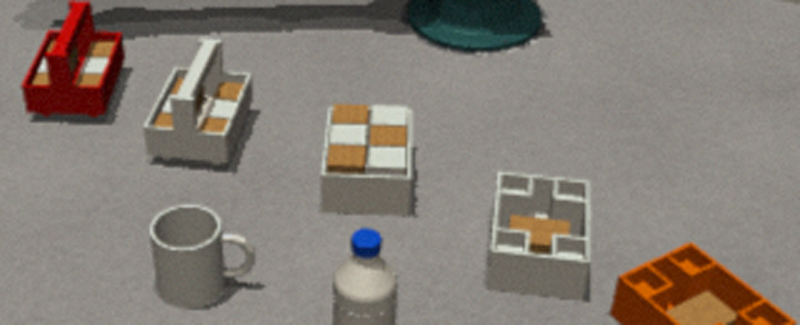

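The crop confirms the choice: white tray with handle at (285,170) and white tray with four corner sockets at (421,223). Moving above the handle, estimated at (461,-245) with yaw 13°.

```bash
python3 -m inch '[[[0,0,11],[0.16,-0.12,0],1],[[0,0,11],[0.321,-0.238,0],1],[[0,0,11],[0.321,-0.238,0],1],[[0,0,11],[0.321,-0.238,0],1],[[0,0,11],[0.321,-0.238,0],1],[[0,0,11],[0.321,-0.238,0],1],[[0,0,11],[0.321,-0.238,0],1],[[0,0,11],[0.321,-0.238,0],1],[[0,0,11],[0.321,-0.238,0],1],[[0,0,11],[0.321,-0.238,0],1]]' 60
python3 - <<'E'
from h import *
s=ctrl.read_state();print(s['ee_pos'],s['joint_velocities'])
p,d=snap('wrist','w1');m=optics.camera_model('wrist')
K=np.array(m['K']);H=np.array(m['hand_eye']);print(K,H.round(2))
np.savez('pics/w1.npz',p=s['ee_pos'],R=s['tcp_rot'])
E
```

```text
time: 1.35
ee_pos: [460.4, -246.5, 231.1]
tcp_rot: [[0.975, 0.224, -0.001], [0.224, -0.975, -0.0], [-0.001, 0.0, -1.0]]
wrist_force: [0.2, 0.4, -0.4]
width: 85.3
grip_force: 0.0
[ 460.39125942 -246.52854279  231.10987188] [ 0.00179537  0.00053377 -0.00751971 -0.00035732 -0.00083436 -0.00109196
 -0.00210532]
[[309.70691629   0.         318.70815432]
 [  0.         309.70691629 195.84585141]
 [  0.           0.           1.        ]] [[   0.     -0.95   -0.31   79.65]
 [   1.      0.     -0.     -0.32]
 [   0.     -0.31    0.95 -142.52]
 [   0.      0.      0.      1.  ]]
```

View pics/w1.png

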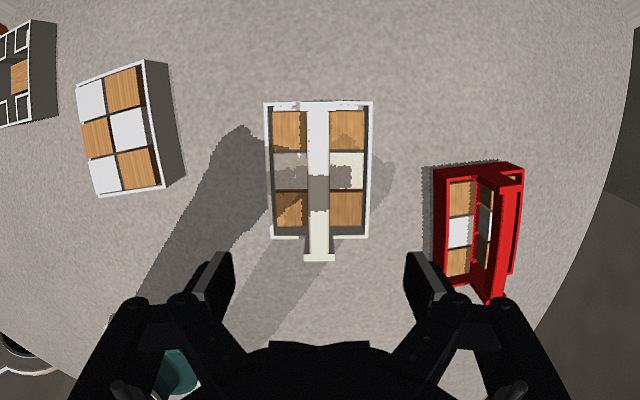

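The wrist view shows the white handle running nearly vertical, from (317,102) to (320,261), centred between the fingers. The red tray is to its right at (480,220). Next I compute the offset.

```bash
cat >> h.py <<'E'
def wray(u,v,z,S):  # wrist pixel -> world point at height z
    m=optics.camera_model('wrist');K=np.array(m['K']);H=np.array(m['hand_eye'])
    x=np.array([u-K[0,2],v-K[1,2]]);r=np.hypot(*x);t=r/K[0,0]
    c=np.r_[x/max(r,1e-9)*np.sin(t),np.cos(t)]
    o=S['R']@H[:3,3]+S['p'];g=S['R']@H[:3,:3]@c
    return o+g*(z-o[2])/g[2]
E
python3 - <<'E'
from h import *
S=np.load('pics/w1.npz')
P={k:wray(*k,111,S) for k in[(304,261),(335,261),(308,108),(327,108)]}
for k in P:print(k,P[k].round(1))
v=list(P.values());c=sum(v)/4;print(c, S['R'].T@(c-S['p']))
a=(v[2]+v[3]-v[0]-v[1]);print('len',np.linalg.norm(a)/2,'yaw',np.degrees(np.arctan2(a[1],a[0])))
for k in[(264,102),(372,102),(369,237),(270,237)]:print('rim',wray(*k,61,S).round(1))
print('red',wray(437,240,61,S).round(1))
E
```

```text
(304, 261) [ 385.2 -248.5  111. ]
(335, 261) [ 392. -278.  111.]
(308, 108) [ 527.1 -221.3  111. ]
(327, 108) [ 530.7 -236.8  111. ]
[ 458.76450778 -246.16978794  111.        ] [ -1.42677131  -0.73892837 120.1106767 ]
len 144.36821790973542 yaw 13.68384498173933
rim [ 521.9 -175.3   61. ]
rim [ 546.2 -281.    61. ]
rim [ 402.7 -317.4   61. ]
rim [ 377.6 -208.5   61. ]
red [ 415.5 -400.    61. ]
```

```bash
python3 -m inch '[[[0,0,0],[0,0,0.05],1],[[0,0,0],[0,0,0.10],1],[[0,0,0],[0,0,0.13],1],[[0,0,0],[0,0,0.15],1],[[0,0,0],[0,0,0.15],1],[[0,0,0],[0,0,0.15],0],[[0,0,0],[0,0,0.15],0],[[0,0,0],[0,0,0.15],0],[[0,0,0],[0,0,0.15],0],[[0,0,0],[0,0,0.15],0],[[0,0,0],[0,0,0.15],0],[[0,0,0],[0,0,0.15],0]]' 80
```

```text
time: 2.9
ee_pos: [461.7, -245.5, 82.0]
tcp_rot: [[0.974, 0.227, 0.001], [0.227, -0.974, -0.001], [0.001, 0.001, -1.0]]
wrist_force: [-1.3, -1.6, 6.4]
width: 18.6
grip_force: 79.0
```

```bash
python3 -m inch '[[[0,0,0],[0,0,-0.02],0],[[0,0,0],[0,0,-0.05],0],[[0,0,0],[0,0,-0.10],0],[[0,0,0],[0,0,-0.15],0],[[0,0,0],[0,0,-0.18],0],[[0,0,0],[0,0,-0.19],0],[[0,0,0],[0,0,-0.19],0]]'
python3 -m inch '[[[0,0,0],[0.010,-0.028,0],0],[[0,0,0],[0.028,-0.08,0],0],[[0,0,0],[0.046,-0.13,0],0],[[0,0,0],[0.064,-0.18,0],0],[[0,0,0],[0.082,-0.23,0],0],[[0,0,0],[0.10,-0.28,0],0],[[0,0,0],[0.118,-0.33,0],0],[[0,0,0],[0.135,-0.38,0],0],[[0,0,0],[0.150,-0.42,0],0],[[0,0,0],[0.160,-0.449,0],0],[[0,0,0],[0.165,-0.462,0],0],[[0,0,0],[0.165,-0.462,0],0],[[0,0,0],[0.165,-0.462,0],0],[[0,0,0],[0.165,-0.462,0],0]]'
python3 - <<'E'
from h import *
s=ctrl.read_state();print(s['ee_pos'],s['time'])
np.savez('pics/w2.npz',p=s['ee_pos'],R=s['tcp_rot'])
snap('wrist','w2');snap('scene','s2');snap('side','d2')
a=cv2.imread('pics/w2.png')[:,:]
b=cv2.imread('pics/d2.png')[100:320,220:440];c=cv2.imread('pics/s2.png')[60:280,330:550]
r=np.hstack([cv2.resize(b,(400,400)),cv2.resize(c,(400,400))]);cv2.imwrite('pics/v2.png',r)
E
```

```text
time: 3.78
ee_pos: [460.7, -244.6, 270.3]
tcp_rot: [[0.974, 0.227, -0.001], [0.227, -0.974, 0.001], [-0.001, -0.001, -1.0]]
wrist_force: [-0.6, -0.9, -4.3]
width: 18.8
grip_force: 79.2
time: 5.52
ee_pos: [517.5, 240.8, 271.2]
tcp_rot: [[0.974, 0.225, 0.0], [0.225, -0.974, -0.001], [-0.0, 0.001, -1.0]]
wrist_force: [-0.3, -0.7, -4.9]
width: 18.7
grip_force: 79.1
[517.50652588 240.78714145 271.1872017 ] 5.525
```

View pics/v2.png

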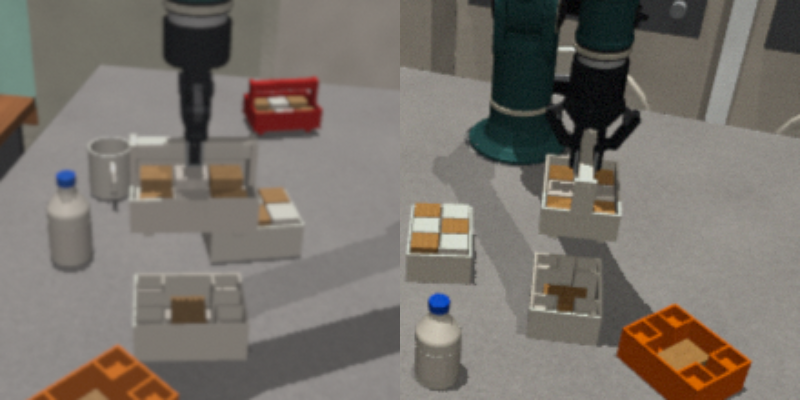

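View pics/w2.png

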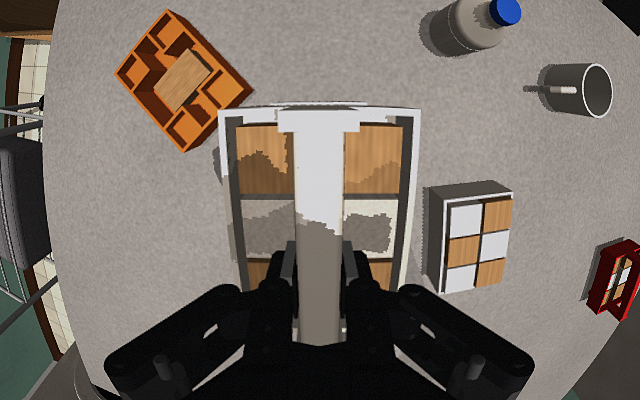

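The tray hangs level in both views: side crop (195,190), scene crop (580,200). The base is below it at (190,315) and (565,300). Next I refine the base pose and the held tray's pose using the same method for both.

Run:
```python
from h import *
s=np.load('pics/w2.npz');g=s['p']
print('grip tool-yaw',np.degrees(np.arctan2(s['R'][1,0],s['R'][0,0])))
def fit(n,f,c,z0,z1,lab):
    P=cloud(n,np.load('pics/%s.npy'%f)); I=cv2.imread('pics/%s.png'%f)
    sat=cv2.cvtColor(I,cv2.COLOR_BGR2HSV)[...,1]
    M=(np.abs(P[...,0]-c[0])<100)&(np.abs(P[...,1]-c[1])<85)&(P[...,2]>z0)&(P[...,2]<z1)&(sat<150)
    Q=P[M][:,:2]
    best=None
    for y in np.arange(8,19,.25):
        a=np.radians(y);A=np.array([[np.cos(a),np.sin(a)],[-np.sin(a),np.cos(a)]]);q=Q@A.T
        lo,hi=np.percentile(q,1,axis=0),np.percentile(q,99,axis=0);ar=np.prod(hi-lo)
        if best is None or ar<best[0]: best=(ar,y,hi-lo,A.T@((lo+hi)/2))
    print(lab,n,len(Q),'yaw',best[1],'size',best[2].round(1),'c',best[3].round(1))
for n,f in(('scene','s'),('side','d')):
    fit(n,f+'1',(518,241),53,68,'base')
    fit(n,f+'1',(461,-245),53,68,'carry on table')
    z=g[2]-82
    fit(n,f+'2',g[:2],53+z,68+z,'carry held')
```

```text
grip tool-yaw 12.98153091990279
base scene 473 yaw 13.0 size [154.5 109.3] c [519.6 240.8]
carry on table scene 239 yaw 14.0 size [154.2 111.8] c [ 464.2 -245.2]
carry held scene 331 yaw 12.75 size [153.8 109.3] c [520.5 240.6]
base side 722 yaw 12.75 size [148.9 112.1] c [515.7 242.1]
carry on table side 248 yaw 12.25 size [150.  115.1] c [ 459.  -243.4]
carry held side 456 yaw 12.75 size [147.6 110.3] c [515.5 243.6]
```

The held tray and base agree within about 1 mm and 0.3°. Lowering, with seated TCP expected at z≈126.

```bash
python3 -m inch '[[[0,0,0],[0,0.0005,0.03],0],[[0,0,0],[0,0.0005,0.07],0],[[0,0,0],[0,0.0005,0.095],0],[[0,0,0],[0,0.0005,0.105],0],[[0,0,0],[0,0.0005,0.111],0],[[0,0,0],[0,0.0005,0.117],0],[[0,0,0],[0,0.0005,0.123],0],[[0,0,0],[0,0.0005,0.128],0],[[0,0,0],[0,0.0005,0.133],0],[[0,0,0],[0,0.0005,0.138],0],[[0,0,0],[0,0.0005,0.140],0],[[0,0,0],[0,0.0005,0.140],0]]'
```

```text
time: 7.18
ee_pos: [517.3, 241.9, 131.1]
tcp_rot: [[0.974, 0.227, -0.0], [0.227, -0.974, -0.0], [-0.0, 0.0, -1.0]]
wrist_force: [-1.0, -0.1, -3.6]
width: 18.7
grip_force: 79.0
```

```bash
python3 -m inch '[[[0,0,0],[0,0,0.001],0],[[0,0,0],[0,0,0.002],0],[[0,0,0],[0,0,0.003],0],[[0,0,0],[0,0,0.003],0]]'
```

```text
time: 7.68
ee_pos: [517.3, 241.9, 128.2]
tcp_rot: [[0.974, 0.227, -0.0], [0.227, -0.974, -0.0], [-0.0, 0.0, -1.0]]
wrist_force: [-0.0, 0.2, -4.5]
width: 18.6
grip_force: 79.0
```

```bash
python3 -m inch '[[[0,0,0],[0,0,0.001],0],[[0,0,0],[0,0,0.0015],0],[[0,0,0],[0,0,0.002],0],[[0,0,0],[0,0,0.002],0]]'
```

```text
time: 8.18
ee_pos: [517.4, 241.9, 126.3]
tcp_rot: [[0.974, 0.227, 0.0], [0.227, -0.974, 0.0], [0.0, 0.0, -1.0]]
wrist_force: [-0.5, 0.0, -3.8]
width: 19.1
grip_force: 79.3
```

```bash
python3 -m inch '[[[0,0,0],[0,0,0.0005],0],[[0,0,0],[0,0,0.001],0],[[0,0,0],[0,0,0.001],0]]'
python3 - <<'E'
from h import *
snap('scene','s3');snap('side','d3')
b=cv2.imread('pics/d3.png')[190:320,250:400];c=cv2.imread('pics/s3.png')[140:270,350:500]
cv2.imwrite('pics/v3.png',np.hstack([cv2.resize(b,(400,347)),cv2.resize(c,(400,347))]))
E
```

```text
time: 8.55
ee_pos: [517.4, 241.7, 126.0]
tcp_rot: [[0.974, 0.227, 0.0], [0.227, -0.974, -0.0], [0.0, 0.0, -1.0]]
wrist_force: [-3.2, -2.7, 5.7]
width: 18.7
grip_force: 80.4
```

View pics/v3.png

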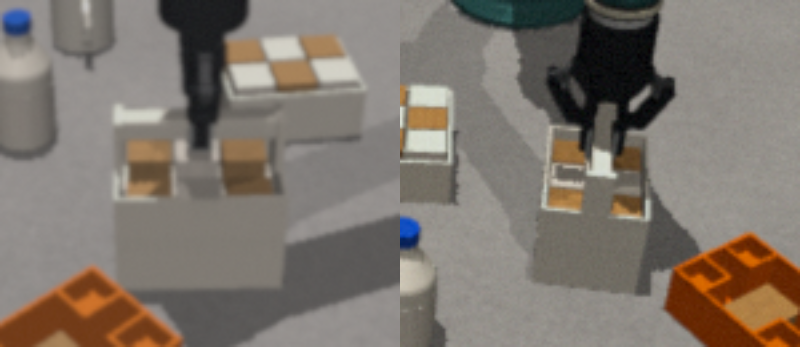

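Contact is at the expected height, the wrist force has reversed, and neither view shows a gap: side crop (200,200), scene crop (595,215). Releasing.

```bash
python3 -m inch '[[[0,0,0],[0,0,0],0.3],[[0,0,0],[0,0,0],0.6],[[0,0,0],[0,0,0],0.9],[[0,0,0],[0,0,0],0.9],[[0,0,0],[0,0,0],0.9],[[0,0,0],[0,0,0],0.9],[[0,0,0],[0,0,-0.02],0.9],[[0,0,0],[0,0,-0.06],0.9],[[0,0,0],[0,0,-0.11],0.9],[[0,0,0],[0,0,-0.15],0.9],[[0,0,0],[0,0,-0.17],0.9],[[0,0,0],[0,0,-0.17],0.9],[[0,0,0],[0,0,-0.17],0.9]]'
python3 - <<'E'
from h import *
s=ctrl.read_state();print(s['wrist_force'])
snap('scene','s4');snap('side','d4')
b=cv2.imread('pics/d4.png')[190:320,250:400];c=cv2.imread('pics/s4.png')[140:270,350:500]
cv2.imwrite('pics/v4.png',np.hstack([cv2.resize(b,(400,347)),cv2.resize(c,(400,347))]))
for n,f in(('scene','s4'),('side','d4')):
    P=cloud(n,np.load('pics/%s.npy'%f)).reshape(-1,3)
    for z0,z1 in((96,114),(140,170)):
        Q=P[(np.hypot(P[:,0]-517,P[:,1]-241)<105)&(P[:,2]>z0)&(P[:,2]<z1)]
        r=cv2.minAreaRect(Q[:,:2].astype(np.float32));print(n,z0,np.round(r[0],1),np.round(r[1]),round(r[2],1),np.percentile(Q[:,2],[50,90]).round())
E
```

```text
time: 10.28
ee_pos: [516.8, 241.5, 294.0]
tcp_rot: [[0.974, 0.227, -0.002], [0.227, -0.974, -0.001], [-0.002, 0.001, -1.0]]
wrist_force: [-0.4, -0.6, -0.3]
width: 76.5
grip_force: 0.0
[-0.41568707 -0.62825115 -0.31087015]
scene 96 [520.5 240.9] [159. 109.] 13.3 [102. 107.]
scene 140 [520.9 240.8] [154.  30.] 13.9 [154. 156.]
side 96 [511.2 261.3] [149.  76.] 13.2 [103. 106.]
side 140 [515.  244.3] [149.  34.] 13.8 [153. 155.]
```

View pics/v4.png

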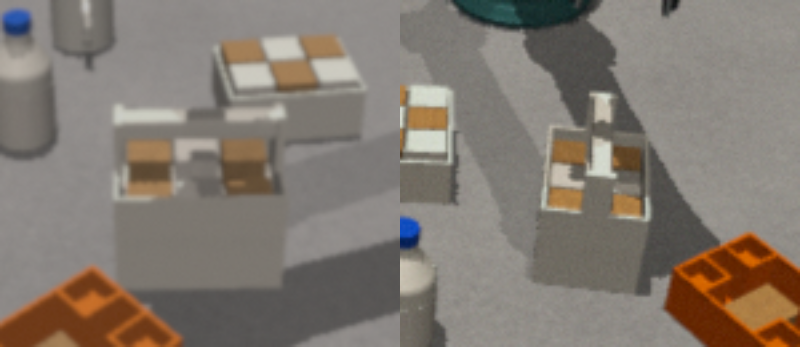

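The tray sits flush and square on the base: side crop (200,200), scene crop (595,215). The handle top is at about 154 mm, as expected when seated, and the gripper is clear. Handing in.

```bash
python3 -c "
from station import ctrl
print(ctrl.close_job())"
```

```text
the job is handed in; nothing more can be done
None
```

The white handled tray is stacked squarely on the white socketed tray with its lugs fully down in the sockets; I let go only once it was resting, touched nothing else, and handed the job in at about 10 s.

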